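# Put the check weights away in their dishes

### The job

The scale has been checked: put the three knobbed check weights away, each standing upright in the wooden dish of its size (small in small, medium in medium, large in large). The measuring cup was left in the large dish, so first lift it out, keeping it upright, and stand it in the middle of the spare weighing pan that lies on the bench. Leave the tamper and the pot where they stand.

Things in the scene. Friction and masses are not known exactly. Their poses are not given: they have to be found in the camera images.
- weight_small_mid (a point): small check weight (pale brass, about 100 g): upright round body 22 mm across and 24 mm high, with a knob 12 mm across on top, 32 mm high over all, loose on the bench. The point is on its axis half-way up (16 mm above its underside); z up along the axis. Grip the top of the body or the knob, so that the fingertips stay clear of the dish's lip when it is set down.
- weight_medium_mid (a point): medium check weight (pale brass, about 200 g): upright round body 28 mm across and 30 mm high, with a knob 16 mm across on top, 40 mm high over all, loose on the bench. The point is on its axis half-way up (20 mm above its underside); z up along the axis. Grip the top of the body or the knob, so that the fingertips stay clear of the dish's lip when it is set down.
- weight_large_mid (a point): large check weight (grey steel, about 500 g): upright round body 38 mm across and 39 mm high, with a knob 20 mm across on top, 52 mm high over all, loose on the bench. The point is on its axis half-way up (26 mm above its underside); z up along the axis. Grip the top of the body or the knob, so that the fingertips stay clear of the dish's lip when it is set down.
- dish_small: small dish of the three turned wooden weight dishes, fixed: round, 60 mm across and 8 mm high, with a round flat-floored well 38 mm across and 4 mm deep, floor 4 mm above the bench. Origin at the centre of its underside, z up. Belongs to the small check weight (22 mm across).
- dish_medium: medium dish of the three turned wooden weight dishes, fixed: round, 74 mm across and 8 mm high, with a round flat-floored well 48 mm across and 4 mm deep, floor 4 mm above the bench. Origin at the centre of its underside, z up. Belongs to the medium check weight (28 mm across).
- dish_large: large dish of the three turned wooden weight dishes, fixed: round, 92 mm across and 8 mm high, with a round flat-floored well 60 mm across and 4 mm deep, floor 4 mm above the bench. Origin at the centre of its underside, z up. Belongs to the large check weight (38 mm across). The measuring cup stands in it at the start.
- cup_mid (a point): small clear plastic measuring cup with a little grain fixed in it, about 22 g: round, 46 mm high, 54 mm across the rim, tapering to 42 mm at the foot, no handle. Stands upright in the well of the large dish at the start. The point is on its axis half-way up (23 mm above its underside); z up. Grip gently round the upper wall.
- pan: spare weighing pan, fixed, lying on the bench by itself (not the one on the scale): round dished steel pan with a violet floor, 124 mm across, rim 9 mm high, flat floor 5 mm above the bench. Origin at the centre of its underside.
- tamper_mid (a point): bystander: beech tamper, loose, standing on its round foot 81 mm across and 28 mm high, neck and round handle 36 mm across up to 98 mm. The point is half-way up (49 mm).
- pot_mid (a point): bystander: white plastic pot with a blue screw lid, loose, 69 mm across, 85 mm high, standing. The point is half-way up (42.5 mm).
Mind the look-alikes: they are no part of the job. What is shaped like the part that bears cup_mid but green is not meant.

How it is judged:
By the outcome, as a careful person would: the job done as asked, in the order asked, and still so for the second after the job is handed in, with the robot touching nothing.
It also fails if it takes over 102 s, if anything falls off the work surface, if the arm or the gripper's body presses on something with over 40 N, if the wrist force passes 120 N, or if a joint passes its speed limit or range.

### The arm

A 6-joint arm with a two-finger parallel gripper is mounted at the origin on a cart in front of the work surface, level with it; the furniture and walls round the work are solid. World frame = base frame: x ahead of the robot, y to its left, z up, the work surface at z = 0. Lengths are in m, angles in degrees, forces in N, time in s.
With the tool pointing down it reaches from about 0.35 to 0.875 m from the base axis. Payload 4.2 kg.
Tool frame: the origin (TCP) lies midway between the tips of the shut fingers; the grasp point (between the pads) lies 19 mm behind it; y points along the fingers, z is the direction in which the jaws open and shut, and the axes are right-handed (so a half turn about y gives the same grasp; the last joint's range is limited). The gripper opens to 87 mm and grips with 3 to 60 N. Pads are 19 mm wide; open, the fingers measure 117 mm over their backs; the gripper's body (75 mm by 190 mm) begins 51 mm behind the grasp point.
Start: joints at [-52.105, 22.042, 0.453, 0, -68.411, -14.817], TCP at [0.245, -0.575, 0.223] pointing down, gripper open.
Joint ranges: [-179.83, 179.83], [-69.29, 118.12], [-61.27, 80.66], [-181.25, 117.63], [-171.15, -9.14], [-177.46, 177.46]. Speed limits (degrees/s): [159.86, 159.86, 180, 180, 180, 180].

### API

Orientations are given as [roll, pitch, yaw] about the fixed x, y, z axes, in that order (R = Rz(yaw) Ry(pitch) Rx(roll)).
In Python, from workcell import env gives the robot as it stands. The module is installed in compiled form; this text tells all that it offers. Calls block until the motion is done:
- env.goto(position, orientation): joint-space move of the TCP to a pose.
- env.move_straight(position, rotation=None, rate=0.15, force_limit=None): straight line of the TCP; rotation=None keeps the orientation; rate is the mean speed in m/s. With force_limit (N) it stops when the force on the tool has changed by that much, and returns True; else False.
- env.set_joints(angles): joint-space move.
- env.gripper_to(opening, grasp_force=None): opening from 0.0 (shut) to 1.0 (fully open); grasp_force is the grip in N (None keeps the last); returns when the fingers have stopped.
- env.dwell(seconds).
- env.inverse_kinematics(position, orientation): joint angles nearest the present ones, or None.
- env.read_state(): the state.
- env.grab_frame(name): name is "scene" or "top" or "wrist"; returns a dict with "image" (420x560x3 uint8, blue, green, red), "fx", "fy", "cx", "cy" (pixels), "D" ([k1, k2, p1, p2, k3] as OpenCV has them; the pictures are not rectified), "position" and "orientation" of the camera in the world. Camera axes: x right, y up, looking along -z (the intrinsics and any distortion apply to the point x, -y, -z); pixel columns grow to the right and rows downward; lengths in m; the calibration is good to about 2 mm. A picture is of the moment at which its call begins. There is no depth.
A pose or a line that the arm cannot do raises env.Unreachable and nothing moves.
- env.close_job(): hands the job in, once; it reports no verdict.
Trained networks look in a picture, given as the dict that the camera call returned (one of the last four; its "shot" number tells which), for a name from the list of things; names that differ only in an ending like _2 or _b are one class to them, and where a whole thing is asked for, a point or a joint stands for the part that bears it (a point fixed in the world has none). Each returns a list of dicts, best first, with "score" (0 to 1); they miss things now and then, are a little off and sometimes report something else, mostly with a low value. They report only what shows in the picture. A call takes as long as a camera call. They do not tell look-alikes from the thing itself.
- env.search_frame(picture, thing): "xyz" ([x, y, z] in m, in world coordinates, good to about 4 mm: the middle of the surface that is visible of it).
- env.trace(picture, thing): "mask" (420x560 bool, what is visible of it).
The state is a dict: "clock": time; "joint_positions": joint angles; "qvel": joint speeds; "joint_torque": joint torques, N m; "position": TCP position; "tool_rot": TCP orientation; "force": force on the tool from outside, world axes, zero at the start; "wrist_torque": the same for the moment, N m; "opening": opening from 0.0 (shut) to 1.0 (fully open).
Only numpy, scipy, OpenCV 4.12 (cv2) and the standard library are available. Lean on these libraries where they do the work, as an engineer would, in place of code of your own. Each camera call takes 0.05 s, during which the arm holds its last target. There are 200 camera calls.

## Working session

There is one attempt and no reset: what is moved stays moved. The work goes in short steps, each a Python script; the robot and the scene stay as the last script left them, time stands still between calls to the robot, and variables do not carry over. Pictures are saved under pics/ and viewed, about 12 in all and at most 16, crops included, and the job is handed in when it is done.

```bash
mkdir -p pics
cat > h.py <<'E'
from workcell import env
import numpy as np, cv2
from scipy.spatial.transform import Rotation as R
def snap(cam,name=None):
    f=env.grab_frame(cam)
    if name: cv2.imwrite(f'pics/{name}.png',f['image'])
    return f
def K(f): return np.array([[f['fx'],0,f['cx']],[0,f['fy'],f['cy']],[0,0,1.]])
def rot(f):
    return R.from_euler('xyz',f['orientation'],degrees=True).as_matrix()
def ray(f,uv):
    p=cv2.undistortPoints(np.array([[uv]],float),K(f),np.array(f['D'],float))[0,0]
    return np.array(f['position']),rot(f)@np.array([p[0],-p[1],-1.])
def onplane(f,uv,z):
    o,d=ray(f,uv); return o+d*(z-o[2])/d[2]
def proj(f,P):
    c=rot(f).T@(np.array(P,float)-np.array(f['position'])); c=c*[1,-1,-1]
    return cv2.projectPoints(c.reshape(1,1,3),np.zeros(3),np.zeros(3),K(f),np.array(f['D'],float))[0].ravel()
def tri(obs):
    A=np.zeros((3,3));b=np.zeros(3)
    for f,uv in obs:
        o,d=ray(f,uv);d=d/np.linalg.norm(d);M=np.eye(3)-np.outer(d,d);A+=M;b+=M@o
    return np.linalg.solve(A,b)
E
python3 - <<'E'
from h import *
print(env.read_state())
for c in ['scene','top']:
    f=snap(c,c+'0'); print(c,f['position'],f['orientation'],f['fx'],f['D'])
    for t in ['weight_small_mid','weight_medium_mid','weight_large_mid','dish_small','dish_medium','dish_large','cup_mid','pan','tamper_mid','pot_mid']:
        print(t,[(np.round(d['xyz'],3).tolist(),round(d['score'],2),proj(f,d['xyz']).round().tolist()) for d in env.search_frame(f,t)])
E
```

```text
{'clock': 0.0, 'joint_positions': array([-5.21023015e+01,  2.20903278e+01,  3.79374298e-01, -3.07857925e-02,
       -6.84107164e+01, -1.48168648e+01]), 'qvel': array([ 0.01040789,  0.03537344,  0.01052666,  0.00786923, -0.07411863,
        0.00338457]), 'joint_torque': array([ 3.28219257e-04, -3.90663171e+01,  1.87397611e+01,  4.21972409e+00,
        1.10269157e-02, -2.03938471e-04]), 'position': array([ 0.24480709, -0.57439849,  0.22145675]), 'tool_rot': array([-8.98750587e+01,  3.46453927e-03,  2.30694795e+01]), 'force': array([ 0.20490017, -0.19870929,  0.06931033]), 'wrist_torque': array([ 0.03093617,  0.07125589, -0.00241555]), 'opening': 1.0028477614282638}
scene [0.0587052  0.89986348 0.62083366] [  60.56806799    0.24808186 -152.86915054] 470.026255103884 [-0.06558801  0.          0.          0.          0.        ]
weight_small_mid [([0.437, -0.297, 0.015], 0.52, [352.0, 180.0])]
weight_medium_mid [([0.439, 0.17, 0.023], 0.66, [278.0, 262.0])]
weight_large_mid [([0.606, 0.167, 0.031], 0.76, [214.0, 239.0]), ([0.614, -0.316, 0.008], 0.18, [300.0, 168.0])]
dish_small [([0.614,
[... 909 characters left out ...]
]
weight_large_mid [([0.604, 0.153, 0.034], 0.55, [210.0, 173.0]), ([0.448, 0.005, 0.009], 0.49, [268.0, 236.0])]
dish_small [([0.62, -0.314, 0.006], 0.98, [391.0, 172.0])]
dish_medium [([0.448, 0.331, 0.007], 0.9, [141.0, 235.0])]
dish_large [([0.448, 0.006, 0.009], 0.76, [268.0, 236.0])]
cup_mid [([0.46, -0.003, 0.024], 0.83, [271.0, 231.0]), ([0.467, -0.136, 0.019], 0.83, [324.0, 229.0]), ([0.45, 0.008, 0.008], 0.73, [267.0, 236.0]), ([0.531, 0.123, 0.017], 0.54, [222.0, 203.0])]
pan [([0.59, 0.322, 0.006], 0.62, [147.0, 180.0]), ([0.436, -0.308, 0.025], 0.4, [392.0, 242.0])]
tamper_mid [([0.589, -0.164, 0.018], 0.96, [335.0, 182.0])]
pot_mid [([0.589, -0.0, 0.082], 0.82, [271.0, 177.0])]
```

View pics/scene0.png

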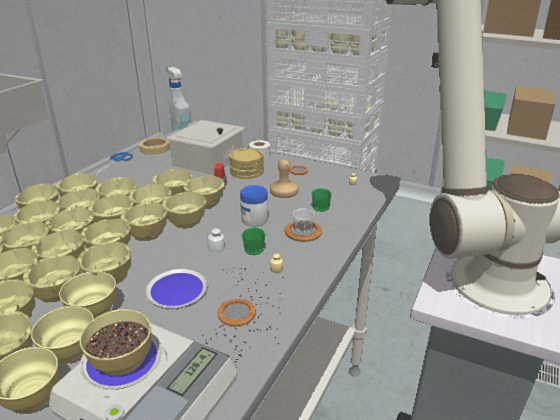

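View pics/top0.png

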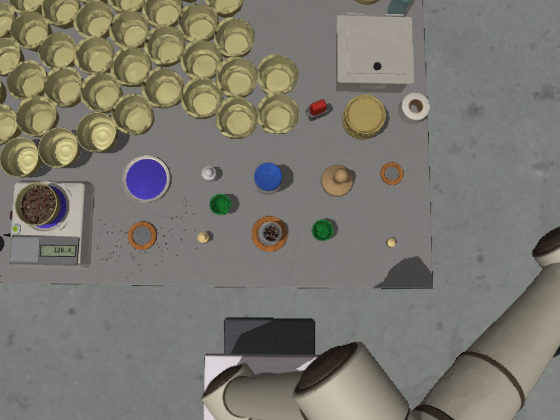

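The clear cup is in the large dish at about (268,236) in top. The green look-alike cups are at (220,204) and (323,230). The medium weight is at (204,237), the large at (209,172), the small at (392,242), and the pan at (147,178). Next I'll take wrist views.

```bash
cat >> h.py <<'E'
def see(f,ts):
    for t in ts:
        for d in env.trace(f,t)[:3]:
            m=d['mask'].astype(np.uint8); 
            c,r=cv2.minEnclosingCircle(cv2.findNonZero(m)); x,y,w,h=cv2.boundingRect(m)
            print('  T',t,round(d['score'],2),'circ',np.round(c,1),round(r,1),'box',x,y,w,h,'area',m.sum())
        for d in env.search_frame(f,t)[:3]: print('  S',t,round(d['score'],2),np.round(d['xyz'],4),proj(f,d['xyz']).round(1))
E
python3 - <<'E'
from h import *
env.goto([0.44,-0.04,0.30],[-90,0,0]); f=snap('wrist','w1'); print(f['position'],f['orientation'],f['fx']); see(f,['cup_mid','dish_large'])
env.goto([0.44,0.06,0.30],[-90,0,0]); f=snap('wrist','w2'); print(f['position'],f['orientation'],env.read_state()['clock']); see(f,['cup_mid','dish_large','weight_medium_mid'])
env.goto([0.50,0.22,0.34],[-90,0,0]); f=snap('wrist','w3'); print(f['position'],f['orientation'],env.read_state()['clock'],env.read_state()['joint_positions']); see(f,['pan','dish_medium','weight_medium_mid','weight_large_mid'])
import cv2
E
python3 -c "
import cv2,numpy as np
a=[cv2.resize(cv2.imread(f'pics/w{i}.png'),(400,300)) for i in (1,2,3)]
cv2.imwrite('pics/wm.png',np.vstack([np.hstack(a[:2]),np.hstack([a[2],a[2]*0])]))"
```

```text
[ 0.3727451  -0.03908708  0.46230415] [-1.43010134e+01  5.32480336e-02  9.00340436e+01] 322.7559980158774
  T cup_mid 0.81 circ [305.8 190. ] 21.0 box 286 170 41 42 area 1324
  T cup_mid 0.74 circ [209.8 193.2] 21.4 box 189 174 42 40 area 1330
  T cup_mid 0.71 circ [394.2 235.7] 23.3 box 373 215 45 41 area 1182
  S cup_mid 0.83 [ 0.4602 -0.0066  0.0238] [301.4 188.8]
  S cup_mid 0.75 [ 0.4686 -0.1347  0.0236] [209.2 194.6]
  S cup_mid 0.58 [0.5271 0.1336 0.0208] [397.4 233.9]
  T dish_large 0.85 circ [306.  182.1] 32.0 box 275 152 63 63 area 1733
  S dish_large 0.68 [0.4399 0.0006 0.0081] [306.  172.5]
[0.37264634 0.06179371 0.46233082] [-1.42979152e+01  6.09257007e-02  9.01738168e+01] 3.95
  T cup_mid 0.8 circ [228.7 189.2] 21.1 box 208 170 42 41 area 1355
  T cup_mid 0.74 circ [136.6 191.5] 23.8 box 113 174 48 41 area 1481
  T cup_mid 0.57 circ [322.5 236. ] 21.4 box 304 216 40 41 area 1274
  S cup_mid 0.82 [ 0.4638 -0.0108  0.0216] [225.7 190.9]
  S cup_mid 0.74 [ 0.4678 -0.1348  0.0278] [135.4 194.4]
  S cup_mid 0.74 [0.5358 0.1254 0.0206] [321.5 239.7]
  T dish_large 0.61 circ [
[... 257 characters left out ...]
3958 0.2212283  0.50199342] [-14.25851357   0.0912672   90.08505848] 5.0333 [ 4.07181782e+01  1.08149898e+01  1.36186574e+00 -1.36040449e-04
 -8.06018707e+01 -1.30747613e+02]
  T pan 0.87 circ [342.1 227. ] 38.6 box 304 190 77 68 area 3905
  S pan 0.63 [0.5856 0.3233 0.003 ] [341.2 221.6]
  T dish_medium 0.71 circ [348.9 133.1] 24.9 box 325 110 49 48 area 1864
  S dish_medium 0.87 [0.4466 0.3288 0.0074] [350.1 133.6]
  T weight_medium_mid 0.59 circ [242.1 131.3] 9.7 box 233 122 19 20 area 289
  S weight_medium_mid 0.67 [0.4418 0.1684 0.0286] [241.3 130.4]
  T weight_large_mid 0.8 circ [239.  237.5] 14.4 box 226 224 24 28 area 552
  S weight_large_mid 0.85 [0.5965 0.16   0.0352] [237.9 234.4]
```

View pics/wm.png

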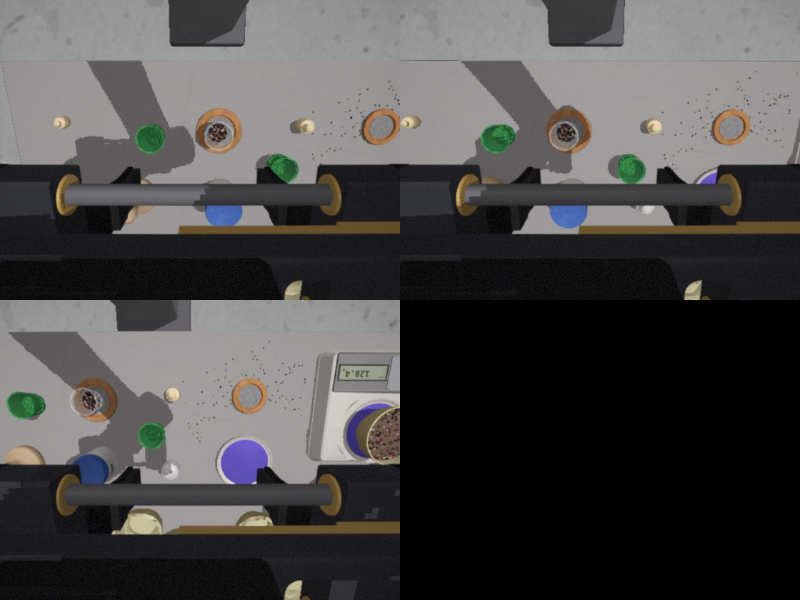

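```bash
cat > a.py <<'E'
from h import *
P1=dict(position=[0.3727451,-0.03908708,0.46230415],orientation=[-14.301,0.0532,90.034])
P2=dict(position=[0.37264634,0.06179371,0.46233082],orientation=[-14.298,0.0609,90.174])
P3=dict(position=[0.43263958,0.2212283,0.50199342],orientation=[-14.2585,0.0913,90.085])
g=env.grab_frame('wrist')
for p in (P1,P2,P3):
    for k in('fx','fy','cx','cy','D'): p[k]=g[k]
for n,a,b,z in [('cup',(P1,(305.8,190.)),(P2,(228.7,189.2)),.05),('dishL',(P1,(306,182.1)),(P2,(235.3,182.9)),.008),('wM',(P2,(353.6,176.7)),(P3,(242.1,131.3)),.02)]:
    print(n,'tri',tri([a,b]).round(4),onplane(*a,z).round(4),onplane(*b,z).round(4))
print('pan',onplane(P3,(342.1,227),.009),'box x',onplane(P3,(304,223),.009),onplane(P3,(381,223),.009),'dM',onplane(P3,(348.9,133.1),.008),'wL',onplane(P3,(239,237.5),.026))
E
python3 a.py
```

```text
cup tri [ 0.4567 -0.0026  0.0474] [ 0.4566 -0.0028  0.05  ] [ 0.4557 -0.0022  0.05  ]
dishL tri [0.4544 0.001  0.0074] [0.4537 0.0009 0.008 ] [0.4549 0.001  0.008 ]
wM tri [0.4439 0.1679 0.015 ] [0.4435 0.1665 0.02  ] [0.4433 0.1686 0.02  ]
pan [0.59280429 0.32389915 0.009     ] box x [0.58620959 0.26267756 0.009     ] [0.58599225 0.38577909 0.009     ] dM [0.44588303 0.32686351 0.008     ] wL [0.60479719 0.16029351 0.026     ]
```

```bash
cat >> h.py <<'E'
def hold(f,uv,z): return onplane(f,uv,z).round(4)
def ctr(f,t,z,near=None,box=False):
    best=None
    for d in env.trace(f,t):
        m=d['mask'].astype(np.uint8)
        c,r=cv2.minEnclosingCircle(cv2.findNonZero(m)); x,y,w,h=cv2.boundingRect(m)
        p=onplane(f,c,z)
        print('  ',t,round(d['score'],2),'px',np.round(c,1),round(r,1),(x,y,w,h),'xyz',p.round(4))
        if near is None or np.hypot(*(p[:2]-near))<.03:
            if best is None: best=(p,c)
    return best
def st(): s=env.read_state(); return round(s['clock'],2),s['position'].round(4),s['force'].round(1),round(s['opening'],3)
E
python3 - <<'E'
from h import *
env.goto([0.55,0.24,0.26],[-90,0,0]); f=snap('wrist','v1'); print(st())
for t,z in [('pan',.009),('dish_medium',.008),('weight_medium_mid',.02),('weight_large_mid',.026)]: ctr(f,t,z)
env.goto([0.49,0.15,0.22],[-90,0,0]); f=snap('wrist','v2'); print(st())
for t,z in [('weight_medium_mid',.02),('weight_large_mid',.026)]: ctr(f,t,z)
env.goto([0.47,0,0.20],[-90,0,0]); f=snap('wrist','v3'); print(st())
for t,z in [('cup_mid',.05),('dish_large',.008)]: ctr(f,t,z)
E
python3 -c "
import cv2,numpy as np
a=[cv2.resize(cv2.imread(f'pics/v{i}.png'),(400,300)) for i in (1,2,3)]
cv2.imwrite('pics/vm.png',np.vstack([np.hstack(a[:2]),np.hstack([a[2],a[2]*0])]))"
```

```text
(6.01, array([0.5504, 0.24  , 0.2618]), array([0.4, 0.5, 0.5]), 1.001)
   pan 0.89 px [340.9 208.8] 47.2 (294, 164, 94, 90) xyz [0.5921 0.324  0.009 ]
   dish_medium 0.64 px [348.8  92.9] 31.9 (320, 62, 61, 62) xyz [0.4463 0.3268 0.008 ]
   weight_medium_mid 0.61 px [217.  90.] 13.6 (204, 78, 27, 25) xyz [0.4444 0.1685 0.02  ]
   weight_large_mid 0.6 px [214.5 221. ] 17.9 (198, 205, 34, 34) xyz [0.6041 0.1592 0.026 ]
   weight_large_mid 0.45 px [ 86.  101.3] 41.9 (56, 62, 68, 79) xyz [0.4573 0.0145 0.026 ]
(6.79, array([0.4907, 0.1504, 0.2214]), array([0.7, 0.2, 0.7]), 0.999)
   weight_medium_mid 0.94 px [293.5 142.5] 12.9 (281, 130, 25, 26) xyz [0.4437 0.1684 0.02  ]
   weight_large_mid 0.58 px [283.5 289. ] 13.5 (270, 287, 28, 10) xyz [0.6199 0.1582 0.026 ]
(7.6, array([0.4708, 0.0005, 0.2003]), array([-0.1,  0.7,  0.1]), 1.001)
   cup_mid 0.87 px [150.2 181.9] 30.7 (121, 160, 60, 53) xyz [ 0.4591 -0.1243  0.05  ]
   cup_mid 0.86 px [393.3 237.4] 30.6 (364, 213, 60, 45) xyz [0.5166 0.1198 0.05  ]
   cup_mid 0.76 px [274.1 179.8] 27.7 (247, 153, 55, 54) xyz [ 0.4569 -0.0025  0.05  ]
   dish_large 0.7 px [278.3 171. ] 41.8 (237, 130, 83, 82) xyz [0.4544 0.0016 0.008 ]
```

View pics/vm.png

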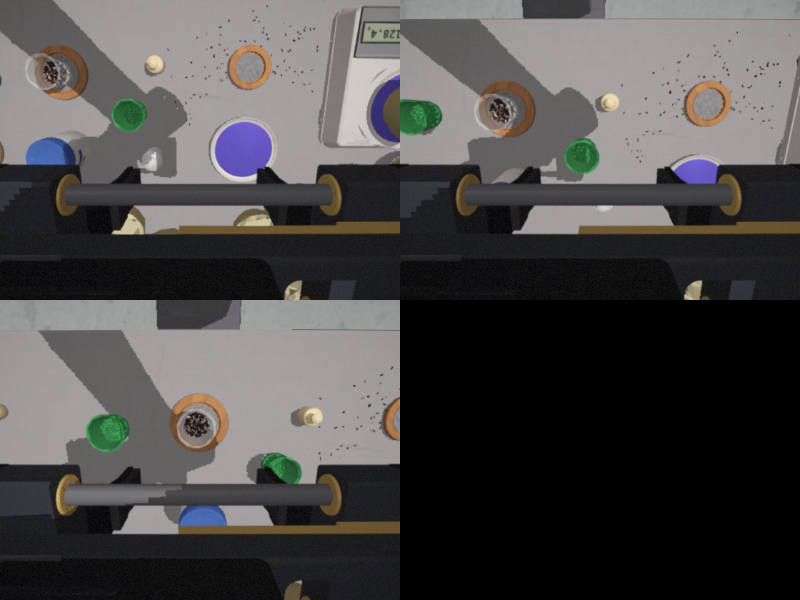

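```bash
python3 - <<'E'
from h import *
env.move_straight([0.4565,-0.0025,0.08],rate=.2)
env.move_straight([0.4565,-0.0025,0.022],rate=.1,force_limit=8); print(st())
env.gripper_to(0.4,5); print(st())
env.move_straight([0.4565,-0.0025,0.06],rate=.1); print(st())
env.move_straight([0.4565,-0.0025,0.17],rate=.2); print(st())
f=snap('wrist','c1'); snap('scene','c1s')
ctr(f,'dish_large',.008)
E
python3 -c "
import cv2,numpy as np
a=[cv2.resize(cv2.imread(f'pics/{i}.png'),(400,300)) for i in ('c1','c1s')]
cv2.imwrite('pics/c1m.png',np.hstack(a))"
```

```text
(9.18, array([ 0.4572, -0.0023,  0.0226]), array([ 0. ,  0.1, -0.6]), 1.002)
(9.88, array([ 0.4566, -0.0025,  0.0221]), array([-0.2, -0.6,  1.2]), 0.594)
(10.41, array([ 0.4562, -0.0025,  0.0598]), array([-0.7,  0.2, -1.1]), 0.593)
(11.11, array([ 0.4554, -0.0027,  0.1686]), array([-0.3, -0.2, -0.5]), 0.594)
   dish_large 0.91 px [280.8 190.8] 44.4 (237, 147, 89, 77) xyz [0.4543 0.0015 0.008 ]
```

View pics/c1m.png

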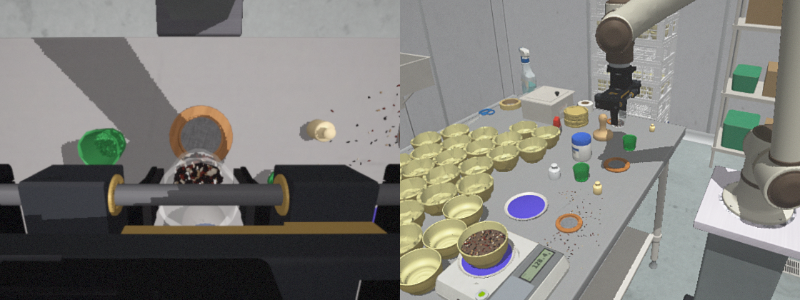

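Run:
```python
from h import *
env.move_straight([0.592,0.324,0.17],rate=.3); print(st())
env.move_straight([0.592,0.324,0.05],rate=.15); print(st())
print(env.move_straight([0.592,0.324,0.0225],rate=.05,force_limit=3),st())
env.gripper_to(0.85); print(st())
env.move_straight([0.592,0.324,0.12],rate=.15)
env.move_straight([0.575,0.30,0.22],rate=.25); f=snap('wrist','d1'); print(st())
ctr(f,'cup_mid',.051); ctr(f,'pan',.009); ctr(f,'weight_large_mid',.026)
cv2.imwrite('pics/d1c.png',f['image'][100:320])
```

```text
(12.58, array([0.5915, 0.3232, 0.1699]), array([-0.7, -0.5,  0.3]), 0.593)
(13.53, array([0.5928, 0.3244, 0.0513]), array([ 0.2, -0.2, -0.7]), 0.592)
True (14.1, array([0.5913, 0.3231, 0.0214]), array([-0.5,  0.2,  2.9]), 0.591)
(14.82, array([0.5908, 0.3228, 0.0211]), array([ 0. , -0. , -0.5]), 0.848)
(16.24, array([0.5742, 0.2996, 0.2184]), array([ 0.3,  0.2, -1.1]), 0.853)
   cup_mid 0.88 px [113.4 140. ] 31.8 (82, 117, 64, 52) xyz [0.5225 0.1341 0.051 ]
   cup_mid 0.69 px [300.1 205.4] 25.9 (275, 180, 51, 51) xyz [0.5904 0.324  0.051 ]
   pan 0.87 px [297.7 198.5] 52.4 (246, 147, 105, 103) xyz [0.5924 0.3239 0.009 ]
   weight_large_mid 0.61 px [156.1 212.5] 20.6 (136, 196, 41, 36) xyz [0.6053 0.1608 0.026 ]
```

View pics/d1c.png

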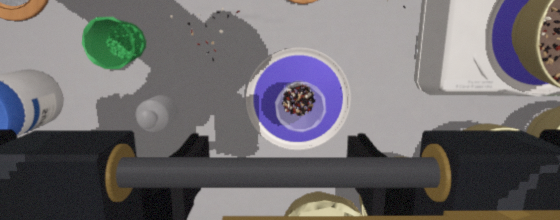

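```bash
cat >> h.py <<'E'
def pick(p,z,op,F,lift=.17,shut=0.1):
    env.gripper_to(op)
    env.move_straight([*p,.12],rate=.3)
    env.move_straight([*p,z],rate=.12,force_limit=8); print('at',st())
    env.gripper_to(shut,F); print('grip',st())
    env.move_straight([*p,lift],rate=.2); print('lift',st())
def place(p,z,op,lift=.17,F=5):
    env.move_straight([*p,lift],rate=.3)
    env.move_straight([*p,z+.02],rate=.2)
    e=np.array(p)-env.read_state()['position'][:2]; print('err',e.round(4))
    print('touch',env.move_straight([*p,z-.003],rate=.04,force_limit=F),st())
    env.gripper_to(op); print('rel',st())
    env.move_straight([*p,.13],rate=.2)
E
python3 - <<'E'
from h import *
pick([.605,.160],.012,.75,35,lift=.19)
place([.4545,.0013],.016,.75,lift=.19)
env.move_straight([.465,.06,.2],rate=.3); f=snap('wrist','e1'); print(st())
ctr(f,'weight_large_mid',.03);ctr(f,'dish_large',.008);ctr(f,'weight_medium_mid',.02)
cv2.imwrite('pics/e1c.png',f['image'][60:320])
E
```

```text
at (18.68, array([0.6057, 0.1605, 0.0129]), array([ 0.1, -1. , -0.1]), 0.75)
grip (19.29, array([0.605 , 0.1591, 0.0125]), array([-0.4, -5.4,  3.9]), 0.422)
lift (20.33, array([0.6037, 0.1599, 0.1877]), array([ 0.2,  0.7, -6. ]), 0.418)
err [-0.0013 -0.0006]
touch True (22.63, array([0.4546, 0.0012, 0.0163]), array([-1. , -0.8,  4. ]), 0.42)
rel (23.43, array([0.4531, 0.0009, 0.0153]), array([ 0.9, -1. ,  0.2]), 0.75)
(24.66, array([0.4637, 0.0597, 0.1981]), array([-0.2,  0.6, -0.2]), 0.75)
   weight_large_mid 0.97 px [222.3 183.7] 19.8 (203, 166, 39, 37) xyz [0.4565 0.0031 0.03  ]
   dish_large 0.71 px [224. 179.] 41.8 (183, 138, 83, 82) xyz [0.455  0.0013 0.008 ]
   weight_medium_mid 0.57 px [377.6 170. ] 16.1 (362, 156, 32, 30) xyz [0.4432 0.1668 0.02  ]
```

View pics/e1c.png

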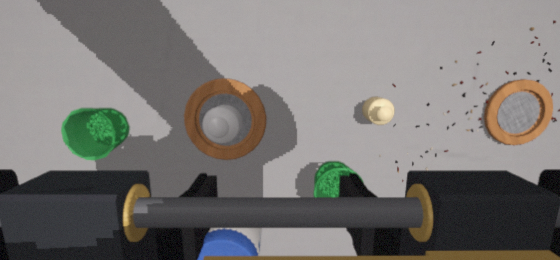

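The large weight sits in its dish at (222,184) in the wrist view, and the well ring is clear of it. Next is the medium weight.

```bash
python3 - <<'E'
from h import *
pick([.4437,.168],.010,.6,25)
place([.446,.3268],.014,.6)
env.move_straight([.46,.3,.2],rate=.3); f=snap('wrist','f1'); print(st())
ctr(f,'weight_medium_mid',.024);ctr(f,'dish_medium',.008)
env.goto([.47,-.20,.2],[-90,0,0])
env.move_straight([.46,-.27,.19],rate=.2); f=snap('wrist','f2'); print(st())
ctr(f,'weight_small_mid',.016)
env.move_straight([.57,-.30,.22],rate=.25); f3=snap('wrist','f3'); print(st())
ctr(f3,'weight_small_mid',.016);ctr(f3,'dish_small',.008)
E
python3 -c "
import cv2,numpy as np
a=[cv2.resize(cv2.imread(f'pics/f{i}.png'),(400,300)) for i in (1,2,3)]
cv2.imwrite('pics/fm.png',np.vstack([np.hstack(a[:2]),np.hstack([a[2],a[2]*0])]))"
```

```text
at (27.05, array([0.4443, 0.1682, 0.0107]), array([0.2, 1. , 0.7]), 0.599)
grip (27.63, array([0.4437, 0.168 , 0.0102]), array([-0.4, -1.1,  2.4]), 0.307)
lift (28.58, array([0.4427, 0.1675, 0.1686]), array([ 0.3,  0.5, -1.5]), 0.304)
err [-0.0008 -0.0003]
touch True (30.61, array([0.4459, 0.3267, 0.014 ]), array([-0.2, -0. ,  3.6]), 0.304)
rel (31.37, array([0.4453, 0.3261, 0.0134]), array([-0.2,  0.2,  0.3]), 0.597)
(32.56, array([0.4593, 0.2993, 0.1984]), array([ 0.1, -0.5, -0.1]), 0.6)
   weight_medium_mid 0.85 px [303.8 176.3] 14.4 (291, 162, 27, 29) xyz [0.4453 0.3273 0.024 ]
   dish_medium 0.8 px [303.1 174.6] 33.8 (271, 142, 66, 67) xyz [0.4458 0.3277 0.008 ]
(35.03, array([ 0.4603, -0.2694,  0.19  ]), array([ 0.1, -0.5,  0.4]), 0.598)
   weight_small_mid 0.73 px [240.1 166.9] 11.5 (229, 156, 23, 23) xyz [ 0.4367 -0.3079  0.016 ]
(35.76, array([ 0.5693, -0.2991,  0.2196]), array([-0.5, -0.2,  0.2]), 0.599)
   weight_small_mid 0.65 px [268.5  60.3] 12.7 (257, 48, 22, 26) xyz [ 0.4378 -0.3078  0.016 ]
   dish_small 0.63 px [263.  220.2] 24.3 (239, 197, 49, 47) xyz [ 0.6157 -0.3156  0.008 ]
```

View pics/fm.png

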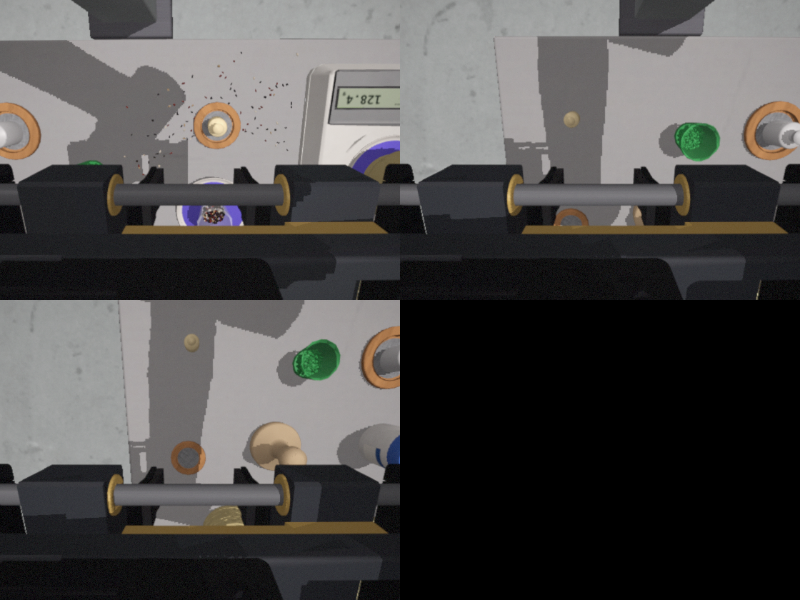

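Run:
```python
from h import *
env.move_straight([.46,-.308,.2],rate=.3)
pick([.437,-.308],.0075,.5,15)
env.move_straight([.585,-.315,.19],rate=.3); f=snap('wrist','g0'); ctr(f,'dish_small',.008)
cv2.imwrite('pics/g0c.png',f['image'][60:320])
print(st())
```

```text
at (38.39, array([ 0.4378, -0.3083,  0.0084]), array([-0.4, -0.3,  0.5]), 0.499)
grip (38.92, array([ 0.4372, -0.3081,  0.0078]), array([-0.8, -0.9,  2.3]), 0.239)
lift (39.89, array([ 0.436 , -0.3075,  0.1686]), array([ 0.2,  0.5, -0.6]), 0.241)
   dish_small 0.73 px [275.7 217. ] 27.2 (249, 191, 54, 47) xyz [ 0.6163 -0.3153  0.008 ]
(40.64, array([ 0.5837, -0.3148,  0.1888]), array([ 0.2, -0.2, -0.7]), 0.236)
```

View pics/g0c.png

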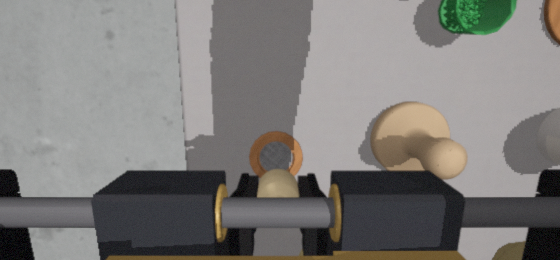

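Run:
```python
from h import *
place([.6168,-.3153],.0115,.5,lift=.18)
env.move_straight([.57,-.31,.2],rate=.3); f=snap('wrist','g1'); print(st())
ctr(f,'weight_small_mid',.02);ctr(f,'dish_small',.008)
cv2.imwrite('pics/g1c.png',f['image'][60:320])
env.goto([0.245,-0.575,0.223],[-90,0,23]); f=snap('scene','g2'); ft=snap('top','g2t'); print(st())
cv2.imwrite('pics/g2m.png',np.hstack([cv2.resize(f['image'],(400,300)),cv2.resize(ft['image'][130:310,100:440],(400,212))[:212].repeat(1,0) if 0 else cv2.resize(ft['image'][120:300,120:440],(400,300))]))
for t in ['weight_small_mid','weight_medium_mid','weight_large_mid','cup_mid','tamper_mid','pot_mid']:
    print(t,[(np.round(d['xyz'],3).tolist(),round(d['score'],2)) for d in env.search_frame(ft,t)[:3]])
```

```text
err [-0.0009  0.0006]
touch True (42.3, array([ 0.6167, -0.3152,  0.0114]), array([-0.8,  0.4,  3.1]), 0.238)
rel (43.02, array([ 0.6159, -0.3149,  0.0107]), array([-0.7,  0.1,  0.4]), 0.498)
(44.25, array([ 0.5691, -0.3096,  0.1984]), array([-0.2, -0.5, -0.2]), 0.5)
   weight_small_mid 0.69 px [272.  228.3] 11.7 (263, 217, 20, 24) xyz [ 0.6147 -0.3148  0.02  ]
   weight_small_mid 0.49 px [558.5  83. ] 9.0 (556, 74, 4, 19) xyz [ 0.4613 -0.0258  0.02  ]
   dish_small 0.82 px [271.8 226. ] 25.5 (247, 202, 51, 49) xyz [ 0.6159 -0.3152  0.008 ]
(46.0, array([ 0.246 , -0.5746,  0.2228]), array([-0.3,  0.2, -0.4]), 0.5)
weight_small_mid [([0.615, -0.314, 0.026], 0.42)]
weight_medium_mid [([0.446, 0.319, 0.034], 0.56), ([0.589, 0.316, 0.005], 0.27)]
weight_large_mid [([0.457, 0.002, 0.042], 0.75), ([0.588, 0.005, 0.083], 0.56)]
cup_mid [([0.598, 0.326, 0.029], 0.77), ([0.53, 0.123, 0.014], 0.75), ([0.465, -0.137, 0.019], 0.61)]
tamper_mid [([0.589, -0.168, 0.022], 0.94)]
pot_mid [([0.589, 0.002, 0.083], 0.92), ([0.445, 0.321, 0.035], 0.18)]
```

View pics/g1c.png

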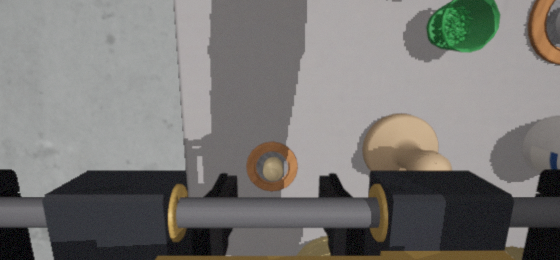

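View pics/g2m.png

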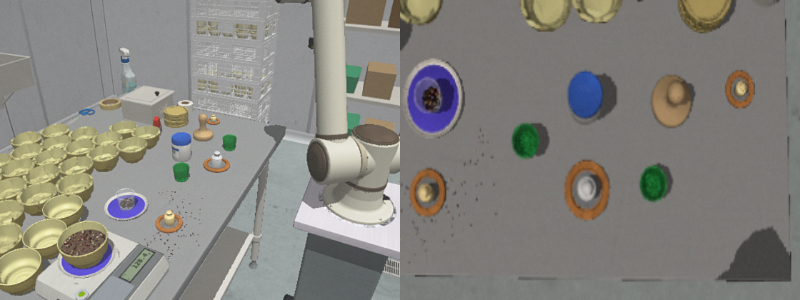

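All three weights stand upright in their own dishes, the cup is in the middle of the pan, and the tamper, pot and green cups haven't moved.

```bash
python3 -c "
from h import *
env.close_job()"
```

```text
the job is handed in; nothing more can be done
```

The job is done and handed in at about 46 s on the clock. I lifted the clear measuring cup out of the large dish first and stood it upright on the spare pan. Then I put the large, medium and small weights away in their dishes.

**Last checks:**
- **Cup:** its centre measured about 2 mm from the pan's centre.
- **Weights:** the large one measured about 2 mm off its dish centre, and the medium and small about 1 mm. Each touched down at the height expected for the well floor, and all looked upright in the final scene and top views.
- **Bystanders:** the tamper, pot and green look-alike cups are where they were, within the camera error of about 4 mm.
- **Robot:** the arm was back at its start position, touching nothing, and the highest tool force I read was about 7 N.

None of the checks failed. The small dish was close to the edge of the gripper's shadow in the wrist pictures. Its x position therefore varied by a few millimetres between views (0.614–0.620 m), well inside the 8 mm of clearance around the weight.

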